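# Valve to the top

## Robot

A 6-joint arm with a two-finger parallel gripper is mounted at the origin on the work surface. World frame = base frame: x ahead of the robot, y to its left, z up, the work surface at z = 0. Lengths are in m, angles in degrees, forces in N, time in s.
With the tool pointing down it reaches from about 0.275 to 0.75 m from the base axis. Payload 10.2 kg.
Tool frame: the origin (TCP) lies on the centre line of the jaws, within the pads' length; the fingertips stand 19 mm ahead of it and the grasp point (between the pads) is the TCP; z points along the fingers, y is the direction in which the jaws open and shut (so a half turn about z gives the same grasp; the last joint's range is limited). The gripper opens to 85 mm and grips with 20 to 120 N. Pads are 22 mm wide; open, the fingers measure 114 mm over their backs; the gripper's body (76 mm by 85 mm) begins 54 mm behind the grasp point. The pads swing forward as they close: fully open they stand 13 mm farther back than shut.
Start: joints at [-79.148, 17.928, 85.812, -0, 76.261, -12.8], TCP at [0.211, -0.481, 0.25] pointing down, gripper open.
Joint ranges: [-168.41, 168.41], [-55.51, 124.54], [10.69, 146.95], [-70.63, 250.63], [1, 178], [-165.06, 165.06]. Speed limits (degrees/s): [136.94, 136.94, 172.46, 180, 180, 180].

## Interface

Orientations are given as a 3x3 rotation matrix whose columns are the frame's x, y, z axes.
In Python, from workcell import env gives the robot as it stands. The module is installed in compiled form; this text tells all that it offers. Calls block until the motion is done:
- env.move_pose(position, orientation): joint-space move of the TCP to a pose.
- env.servo_line(position, rotation=None, rate=0.15, threshold=None): straight line of the TCP; rotation=None keeps the orientation; rate is the mean speed in m/s. With threshold (N) it stops when the force on the tool has changed by that much, and returns True; else False.
- env.move_j(angles): joint-space move.
- env.release() and env.grab(force=None): open the fingers fully, or close them until they stop; force is the grip in N (None keeps the last).
- env.sleep(seconds).
- env.ik(position, orientation): joint angles nearest the present ones, or None.
- env.sense(): the state.
- env.read_camera(name): name is "scene" or "top" or "wrist"; returns the picture (480x640x3 uint8, red, green, blue); there is no depth.
- env.camera_model(name): a dict with "mtx" (3x3 intrinsics, pixels), "rvec" (rotation vector, rad) and "tvec" (3), from world to camera coordinates, as OpenCV has them; the wrist camera has in their place "mount" (4x4, takes a point from camera to tool coordinates, whose origin is the TCP and whose axes are the flange's). Camera axes: x right, y down, z forward; pixel columns grow to the right and rows downward; lengths in m; the calibration is good to about 2 mm. A picture is of the moment at which its call begins: read the wrist's pose just before it. camera_model takes no time and is no camera call.
A pose or a line that the arm cannot do raises env.PlanningError and nothing moves.
- env.finish_job(): hands the job in, once; it reports no verdict.
The state is a dict: "time": time; "q": joint angles; "joint_velocities": joint speeds; "tau": joint torques, N m; "ee_pos": TCP position; "orientation": TCP orientation; "wrist_force": force on the tool from outside, world axes, zero at the start; "wrist_torque": the same for the moment, N m; "finger_gap": finger opening in m.
Only numpy, scipy, OpenCV 4.12 (cv2) and the standard library are available. Lean on these libraries where they do the work, as an engineer would, in place of code of your own. Each camera call takes 0.05 s, during which the arm holds its last target.

## Task

The trolley wheel on the tilted bench stand is about to be pumped up: with the fingertips, push its spokes one after another to turn the wheel until the valve stem points straight up, at the very top of the wheel (twelve o'clock), and leave it at rest there. Push gently, without gripping or hard knocks, do not push on the tyre or the valve stem, and leave everything else on the table where it is.

Things in the scene. Friction and masses are not known exactly. Their poses are not given: they have to be found in the camera images.
- stand: Grey bench stand, fixed, that carries the wheel. Base plate 300 x 400 x 12 mm; origin under its centre, on the table. x is level, towards the robot's side; y level; z up. The wheel lies on a 35 degree slope: its face looks away from the robot and up, and its highest point is its edge nearest the robot (stand's +x). A 34 mm square post behind the hub, up to 113 mm high, holds the axle; fingers can go through the wheel elsewhere.
- wheel_centre (a point): Wheel's centre, in its mid-plane, 165 mm straight above the stand's origin; has the stand's axes, does not turn. Tyre: black, 291 mm outside, 31 mm thick. Steel rim: inner radius 109 mm, 30 mm wide. Grey hub: radius 30 mm, 66 mm long, axle nut in front to 64 mm. Five spokes run from hub to rim; between them the wheel is open right through.
- bar_mid (a point): Middle of the fixed aluminium bar (24 mm wide, 10 mm thick) that crosses in front of the wheel at the hub, along the stand's y, 49 mm in front of the wheel's mid-plane, between two 22 mm square posts at y = +-178 mm. A finger must be lifted out to pass it. Spokes in the upper half, on the robot's side of the bar, can be reached with fingers pointing down or tilted up to square with the wheel.
- wheel (a joint): Wheel angle, rad: 0 (or whole turns of 6.283) when the valve points straight up; grows counter-clockwise seen facing the wheel (valve from the top towards the stand's +y). No end stops. Friction of 0.2 N m (about 3 N halfway along a spoke; plus 0.15 N m per rad/s) stops it once the push ends. The valve is midway between two spokes: spokes stand at 36, 108, 180, 252 and 324 degrees from it.
- valve_tip (a point): Outer end of the valve stem: a thin bent stem (9 mm black rubber foot, then brass with a 10 mm black cap) that comes out of the face of the rim and points radially outwards over the side of the tyre. This point is 150 mm from the wheel's axis and 22 mm in front of its mid-plane; it turns with the wheel.
- spokes: The five straight grey spokes, 14 mm wide and 14 mm thick, 72 degrees apart, in the wheel's mid-plane from radius 30 to 109 mm; turn with the wheel. Origin at the wheel's centre, x axis towards the valve, z along the axle, out of the wheel's face (up and away from the robot). Pushed about 65 mm from the axle, fingertips just through the wheel, a gripper body stays clear of the tyre.
- tyre: The tyre, ring of radius 113 to 146 mm about the wheel's centre; origin at the wheel's centre. Not to be pushed on.
- valve: The valve stem; origin at the wheel's centre. Not to be pushed on.
- jar: small closed white jar, 42 mm across, 65 mm high, on the stand's base plate; origin under its centre. To be left alone.
- nut: steel ring nut, 32 mm across, 14 mm high, on the stand's base plate; origin under its centre. To be left alone.
- screwdriver: screwdriver lying on the table between the robot and the stand. To be left alone.
- wrench: wrench lying on the table to the left of the stand. To be left alone.
- tape: cardboard ring, 90 mm across, 25 mm high, right of the stand. To be left alone.
- cup: white cup, 72 mm across, 85 mm high, right of the stand. To be left alone.
- roller: black rubber roller, 60 mm across, 28 mm high, left of the stand. To be left alone.

How it is judged (in metres and radians):
On the way:
1. a finger has pushed a spoke (contact force between the fingers and spokes above 0.3 N).
At the end, for the whole second after the job is handed in: The valve tip is at the top of the wheel, within 17 mm (6.5 degrees) either side of straight up, and the wheel is at rest (y of valve_tip in the frame of stand between -0.017 and 0.017 m and height (world z) of valve_tip above 0.25 m and velocity of joint wheel between -0.05 and 0.05 rad/s); the robot touches nothing.
It fails at once if a spoke is gripped or pushed with more than 45 N (contact force between the fingers and spokes above 45 N).
It fails at once if the tyre is pushed with more than 5 N (contact force between any of the fingers, the arm and tyre above 5 N).
It fails at once if the valve stem is pushed with more than 5 N (contact force between any of the fingers, the arm and valve above 5 N).
It fails at once if another thing on the table is moved more than 20 mm, or lifted (distance of any of jar, nut, screwdriver, wrench, tape, cup, roller from where it was at the start of the episode above 0.02 m).
It also fails if it takes over 61 s, if anything falls off the work surface, if the arm or the gripper's body presses on something with over 40 N, if the wrist force passes 120 N, or if a joint passes its speed limit or range.

## Working session

There is one attempt and no reset: what is moved stays moved. The work goes in short steps, each a Python script; the robot and the scene stay as the last script left them, time stands still between calls to the robot, and variables do not carry over. Pictures are saved under pics/ and viewed, and the job is handed in when it is done.

```bash
mkdir -p pics; ls; python3 - <<'E'
from workcell import env
import cv2
for n in ("scene","top"):
    cv2.imwrite(f"pics/{n}0.png",env.read_camera(n)[:,:,::-1])
    print(n,env.camera_model(n))
print(env.camera_model("wrist"));print(env.sense())
E
```

```text
pics
scene {'mtx': array([[433.32341159,   0.        , 319.29407355],
       [  0.        , 433.32341159, 235.2738673 ],
       [  0.        ,   0.        ,   1.        ]]), 'rvec': array([ 2.00106443,  1.21651013, -0.56297456]), 'tvec': array([-0.24921312, -0.17586806,  1.58475489])}
top {'mtx': array([[540.6818967,   0.       , 314.6839398],
       [  0.       , 540.6818967, 249.0691409],
       [  0.       ,   0.       ,   1.       ]]), 'rvec': array([ 2.18753833, -2.14519762,  0.14906405]), 'tvec': array([-0.02026313,  0.56569974,  1.31291773])}
{'mtx': array([[343.14478244,   0.        , 312.35240147],
       [  0.        , 343.14478244, 239.91587336],
       [  0.        ,   0.        ,   1.        ]]), 'mount': array([[-1.36901962e-04, -9.49582349e-01, -3.13517693e-01,
         7.95965615e-02],
       [ 9.99998627e-01,  3.87734021e-04, -1.61103239e-03,
         2.50254615e-04],
       [ 1.65136939e-03, -3.13517483e-01,  9.49580992e-01,
        -1.23447230e-01],
       [ 0.00000000e+00,  0.00000000e+00,  0.00000000e+00,
         1.00000000e+00]])}
{'time': 0.1, 'q': array([-7.91492076e+01,  1.79546492e+01,  8.58508852e+01,  1.39249443e-03,
        7.62601739e+01, -1.27983889e+01]), 'joint_velocities': array([ 0.01153202, -0.21707892, -0.19384331,  0.08272811,  0.03891017,
        0.1154977 ]), 'tau': array([ 2.60669265e-03, -4.12900901e+01, -2.60142249e+01, -2.60671432e-04,
        2.99431093e-03,  8.61402725e-06]), 'ee_pos': array([ 0.21056154, -0.48069216,  0.24979841]), 'orientation': array([[ 9.16021090e-01,  4.01130062e-01, -1.92706142e-04],
       [ 4.01130012e-01, -9.16020434e-01,  1.13076520e-03],
       [ 2.77061151e-04, -1.11310499e-03, -9.99999342e-01]]), 'wrist_force': array([ 0.02977073, -0.92287607, -0.78709135]), 'wrist_torque': array([-0.04160527, -0.01268265, -0.04509112]), 'finger_gap': 0.08550975784549554}
```

View pics/scene0.png

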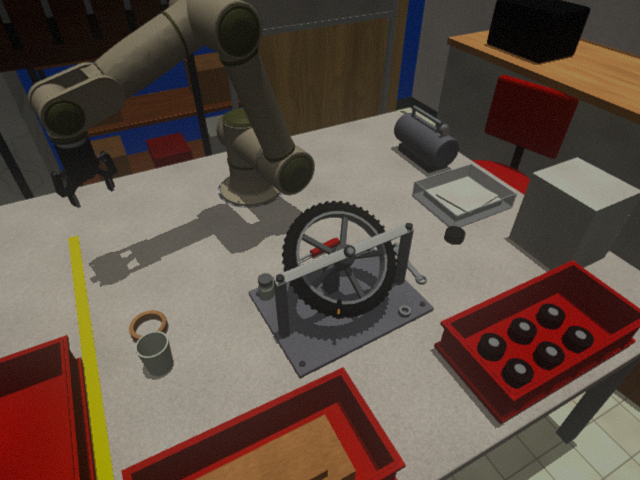

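View pics/top0.png

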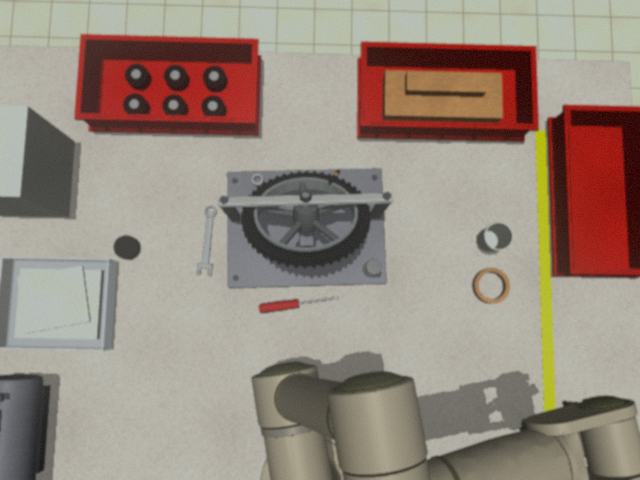

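The scene view shows the wheel at about (340,258) with the valve low, near (339,311). The top view shows the plate spanning roughly (228,169)–(387,288), with an orange stem near (336,172). Next I'll zoom in on both.

```bash
python3 - <<'E'
import cv2,numpy as np
t=cv2.imread("pics/top0.png");s=cv2.imread("pics/scene0.png")
a=cv2.resize(t[155:300,210:400],None,fx=4,fy=4,interpolation=cv2.INTER_CUBIC)
a=cv2.convertScaleAbs(a,alpha=1.5,beta=10)
b=cv2.resize(s[190:380,240:440],None,fx=3,fy=3,interpolation=cv2.INTER_CUBIC);b=cv2.convertScaleAbs(b,alpha=1.5,beta=10)
cv2.imwrite("pics/topz.png",a);cv2.imwrite("pics/scenez.png",b)
E
```

```text
(no output)
```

View pics/topz.png

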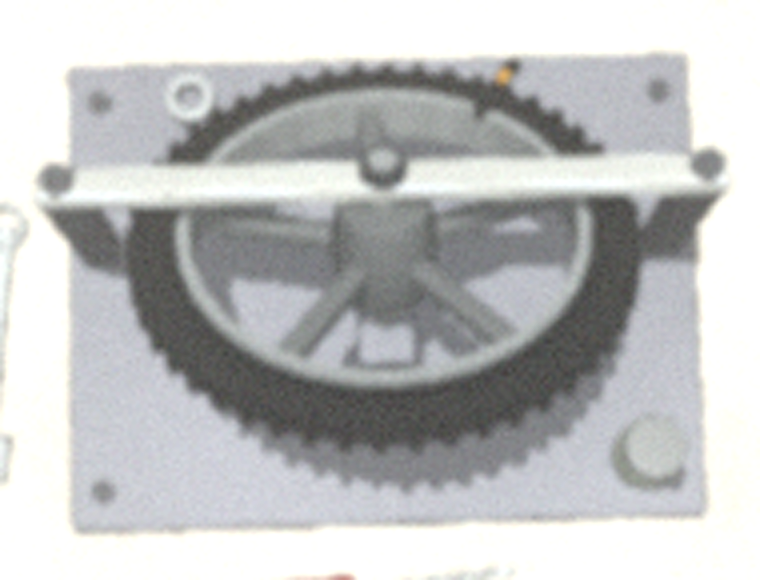

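View pics/scenez.png

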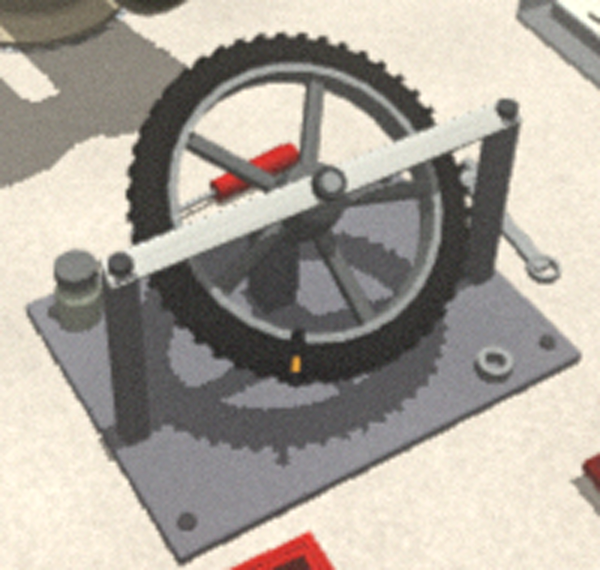

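The zoomed top view puts the plate corners at (68,70), (687,55), (706,515) and (72,528) in zoom pixels, with the valve stem at upper right, foot (482,108) and tip (513,66). The scene zoom shows three plate corners at (28,307), (580,355) and (180,560), and the valve at (297,340) to (295,372).

```bash
cat > h.py <<'E'
import numpy as np,cv2
from workcell import env
def ray(cam,px):
    R=cv2.Rodrigues(cam['rvec'])[0];t=cam['tvec']
    d=R.T@np.linalg.solve(cam['mtx'],[px[0],px[1],1.]);return -R.T@t,d/np.linalg.norm(d)
def hit(cam,px,p0,n):
    o,d=ray(cam,px);return o+d*(np.dot(n,p0-o)/np.dot(n,d))
def proj(cam,P): return cv2.projectPoints(np.array(P,float).reshape(-1,3),cam['rvec'],cam['tvec'],cam['mtx'],None)[0][:,0]
C={n:env.camera_model(n) for n in("top","scene")}
s35,c35=np.sin(np.radians(35)),np.cos(np.radians(35))
E
python3 - <<'E'
from h import *
zt=lambda p:((p[0]+.5)/4+210-.5,(p[1]+.5)/4+155-.5)
zs=lambda p:((p[0]+.5)/3+240-.5,(p[1]+.5)/3+190-.5)
up=np.array([0,0,1.])
T=[hit(C['top'],zt(p),np.array([0,0,.012]),up) for p in[(68,70),(687,55),(706,515),(72,528)]]
S=[hit(C['scene'],zs(p),np.array([0,0,.012]),up) for p in[(28,307),(580,355),(180,560)]]
print(np.round(T,4));print(np.round(S,4))
T=np.array(T);c=T.mean(0);print("centre",c)
# stand axes: x toward robot
x=(T[2]+T[3]-T[0]-T[1]);y=(T[1]+T[2]-T[0]-T[3])
print(np.degrees(np.arctan2(x[1],x[0])),np.degrees(np.arctan2(y[1],y[0]))-90,np.linalg.norm(x)/2,np.linalg.norm(y)/2)
s=[S[2]-S[1],S[0]-S[2]];print([np.degrees(np.arctan2(v[1],v[0])) for v in s],[np.linalg.norm(v) for v in s], (S[0]+S[1])/2)
E
```

```text
[[ 0.7633  0.2205  0.012 ]
 [ 0.7825 -0.1781  0.012 ]
 [ 0.4854 -0.1912  0.012 ]
 [ 0.4695  0.2068  0.012 ]]
[[ 0.4916 -0.1893  0.012 ]
 [ 0.7666  0.2189  0.012 ]
 [ 0.7864 -0.1769  0.012 ]]
centre [0.62514614 0.01450402 0.012     ]
-177.4077669568531 -177.47838308394427 0.2957861203625853 0.39871441836458116
[np.float64(-87.1396794373482), np.float64(-177.59511489380273)] [np.float64(0.39634659103904535), np.float64(0.2949817270349202)] [0.62911937 0.01479909 0.012     ]
```

```bash
cat >> h.py <<'E'
psi=np.radians(-177.45)
ORG=np.array([.6265,.0146,0.])
RS=np.array([[np.cos(psi),-np.sin(psi),0],[np.sin(psi),np.cos(psi),0],[0,0,1]])
WC=ORG+[0,0,.165]
U=RS@[c35,0,s35];Y=RS[:,1];N=RS@[-s35,0,c35]
def wp(ang,r,h): a=np.radians(ang);return WC+r*(np.cos(a)*U+np.sin(a)*Y)+h*N
def wa(P): d=P-WC;return np.degrees(np.arctan2(d@Y,d@U)),np.hypot(d@Y,d@U)
def valve(name,px,h=.022): return wa(hit(C[name],px,WC+h*N,N))
E
python3 - <<'E'
from h import *
zt=lambda p:((p[0]+.5)/4+210-.5,(p[1]+.5)/4+155-.5)
zs=lambda p:((p[0]+.5)/3+240-.5,(p[1]+.5)/3+190-.5)
for p in[(482,108),(505,76),(513,66)]:print(valve('top',zt(p)))
for p in[(297,340),(296,363),(295,372)]:print(valve('scene',zs(p)))
uz=lambda q:((q-[210,155])*4);us=lambda q:((q-[240,190])*3)
pts=[WC+.064*N,WC+.049*N+.178*Y,WC+.049*N-.178*Y,wp(0,.109,.015),wp(90,.109,.015)]
print(uz(proj(C['top'],pts)).round(),us(proj(C['scene'],pts)).round())
E
```

```text
(np.float64(146.12112530081626), np.float64(0.10664710196677352))
(np.float64(147.46115467185297), np.float64(0.1386795562035471))
(np.float64(147.60596907733034), np.float64(0.1491480191039061))
(np.float64(147.75718715026545), np.float64(0.11641704382369136))
(np.float64(148.21806559206397), np.float64(0.13407160858420158))
(np.float64(148.1686877613976), np.float64(0.14100065887849325))
[[381. 158.]
 [704. 171.]
 [ 57. 185.]
 [387. 366.]
 [576. 218.]] [[329. 181.]
 [117. 269.]
 [502. 114.]
 [252.  77.]
 [188. 246.]]
```

The bar ends and nut reproject to within about 10 zoomed pixels, and both cameras put the valve at about +147.7°. My plan is to turn the wheel clockwise with closed fingers square to the wheel, in three strokes of about 43°, 72° and 33°. First I'll check reach.

```bash
cat >> h.py <<'E'
def rot(sg): 
    z=-N;y=sg*Y;return np.column_stack([np.cross(y,z),y,z])
from scipy.optimize import brentq
def spoke_for(u,y,hy=.0145,hx=.011):  # spoke angle (deg) when finger at (u,y) touches its + side
    f=lambda s:-u*np.sin(s)+y*np.cos(s)-.007-hx*abs(np.sin(s))-hy*abs(np.cos(s))
    a=np.arctan2(y,u);return np.degrees(brentq(f,a-1.2,a))
E
python3 - <<'E'
from h import *
for sg in(1,-1):
    for a,r,h in[(4,.068,.15),(4,.068,.009),(33,.068,.009),(33,.068,.055),(-52,.068,.009),(-52,.068,.055)]:
        q=env.ik(wp(a,r,h),rot(sg));print(sg,a,h,wp(a,r,h).round(3),None if q is None else np.round(q,1))
for a in(-52,-13.2,4):print(a,spoke_for(.068*np.cos(np.radians(a)),.068*np.sin(np.radians(a))))
E
```

```text
1 4 0.15 [0.657 0.011 0.327] None
1 4 0.009 [0.576 0.008 0.211] [ -8.3  46.   53.   -6.9 115.3  78.1]
1 33 0.009 [ 0.587 -0.024  0.205] [-10.7  47.9  50.6  -8.4 115.6  75.4]
1 33 0.055 [ 0.613 -0.023  0.243] [-10.2  51.2  38.9  -8.8 123.9  74.5]
1 -52 0.009 [0.595 0.067 0.196] [ -3.4  50.   47.9  -3.8 116.9  83.4]
1 -52 0.055 [0.621 0.068 0.234] [ -3.2  53.6  35.6  -4.1 125.5  82.9]
-1 4 0.15 [0.657 0.011 0.327] None
-1 4 0.009 [0.576 0.008 0.211] [  -8.3   46.    53.    -6.9  115.3 -101.9]
-1 33 0.009 [ 0.587 -0.024  0.205] [ -10.7   47.9   50.6   -8.4  115.6 -104.6]
-1 33 0.055 [ 0.613 -0.023  0.243] [ -10.2   51.2   38.9   -8.8  123.9 -105.5]
-1 -52 0.009 [0.595 0.067 0.196] [ -3.4  50.   47.9  -3.8 116.9 -96.6]
-1 -52 0.055 [0.621 0.068 0.234] [ -3.2  53.6  35.6  -4.1 125.5 -97.1]
-52 -70.9867648341182
-13.2 -34.93947418342642
4 -16.71311526785915
```

```bash
python3 - <<'E'
from h import *
R=rot(1)
for h in(.08,.09,.1,.11,.12):print(h,env.ik(wp(4,.068,h),R) is not None)
up=wp(4,.068,.06)+[-.02,0,.12]
print(up,env.ik(up,R))
env.grab(20)
env.move_pose([.42,-.28,.42],np.array([[1,0,0],[0,-1,0],[0,0,-1.]]))
env.move_pose(up,R)
s=env.sense();print(s['time'],s['ee_pos'],s['finger_gap'])
cv2.imwrite("pics/w1.png",env.read_camera("wrist")[:,:,::-1])
cv2.imwrite("pics/s1.png",env.read_camera("scene")[:,:,::-1])
E
```

```text
0.08 True
0.09 True
0.1 True
0.11 True
0.12 True
[0.58557992 0.00892018 0.37305731] [ -8.09288174  46.26257724  29.22011934  -9.23264217 138.68142224
  74.28849623]
3.4 [0.58541492 0.00739066 0.37371171] -2.4972219127083385e-05
```

View pics/w1.png

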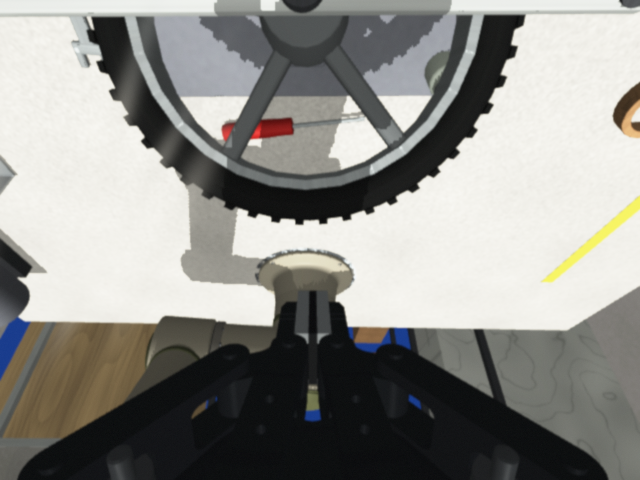

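View pics/s1.png

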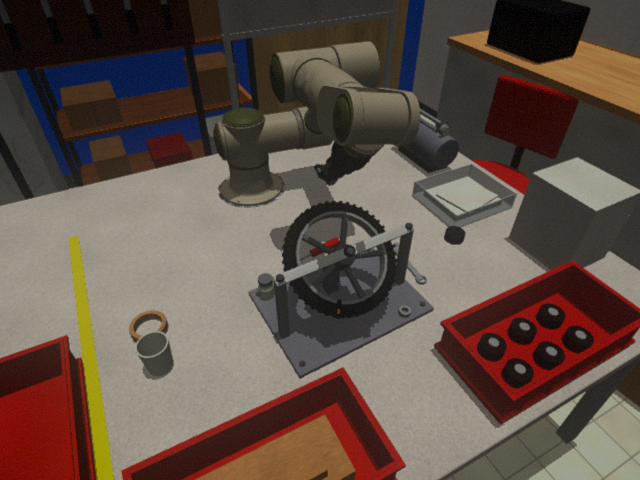

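The wrist view shows the upper wheel clearly, with two spokes at about (260,100) and (365,100), and the fingers shut. Next is insertion and the first stroke.

```bash
cat >> h.py <<'E'
R1=rot(1)
def stroke(a0,a1,r=.068,h=.009,rate=.05,thr=25,step=22):
    n=max(1,int(np.ceil(abs(a1-a0)/step)))
    for a in np.linspace(a0,a1,n+1)[1:]:
        st=env.servo_line(wp(a,r,h),rate=rate,threshold=thr)
        s=env.sense();d=s['ee_pos']-WC
        print("a",round(a,1),"stop",st,"t",s['time'],"F",s['wrist_force'].round(1),"u,y,h mm",(1e3*np.array([d@U,d@Y,d@N])).round(1))
        if st: return True
    return False
def insert(a,r=.068,h=.009):
    st=env.servo_line(wp(a,r,h),rate=.08,threshold=10);print("insert stop",st,env.sense()['wrist_force'].round(1));return st
def retract(h=.055):
    d=env.sense()['ee_pos']-WC
    env.servo_line(WC+(d@U)*U+(d@Y)*Y+h*N,rate=.15)
def pic(n,cam):
    cv2.imwrite(f"pics/{n}.png",env.read_camera(cam)[:,:,::-1])
E
python3 - <<'E'
from h import *
env.servo_line(wp(4,.068,.08),rotation=R1,rate=.15)
if not insert(4):
    stroke(4,-52)
pic("s2","scene")
retract();print(env.sense()['time'])
pic("w2","wrist")
E
```

```text
insert stop False [-0.9 -0.8  1. ]
a -14.7 stop False t 6.0 F [-0.  -0.7 -0.6] u,y,h mm [ 65.8 -17.5   9. ]
a -33.3 stop False t 6.5917 F [0.2 0.4 0.1] u,y,h mm [ 56.8 -37.5   9. ]
a -52.0 stop False t 7.1833 F [-0.5 -0.2  0.6] u,y,h mm [ 41.8 -53.8   9. ]
7.6917
```

View pics/s2.png

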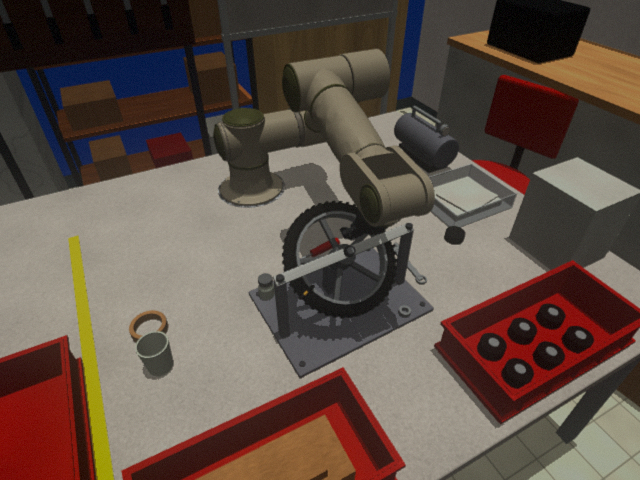

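View pics/w2.png

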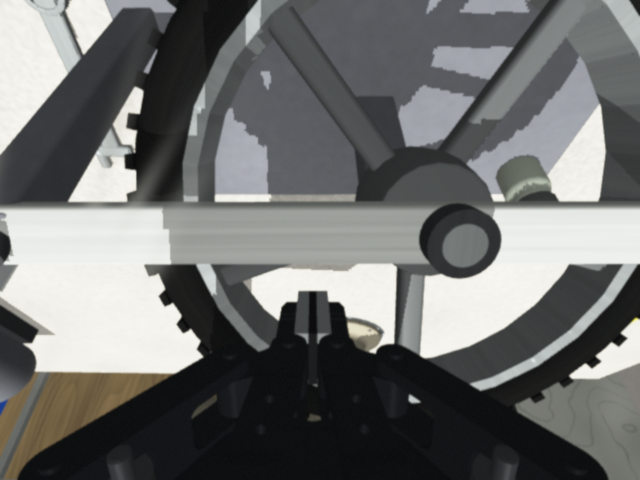

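The scene view now shows the stem at about (304,294). The wrist view shows one spoke near the top at (408,305) and another just past the fingers at (250,270). I'll measure the angle with an orange mask.

```bash
cat >> h.py <<'E'
def brass(img,name):  # BGR; brass blob on wheel annulus
    hsv=cv2.cvtColor(img,cv2.COLOR_BGR2HSV);m=cv2.inRange(hsv,(8,110,90),(28,255,255))
    n,_,st,ce=cv2.connectedComponentsWithStats(m)
    out=[]
    for i in range(1,n):
        a,r=valve(name,ce[i])
        if .11<r<.155 and st[i,4]>=2: out.append((ce[i].round(1),st[i,4],round(a,1),round(r,4)))
    return out
E
python3 - <<'E'
from h import *
for f,n in(("top0","top"),("scene0","scene"),("s2","scene")):print(f,brass(cv2.imread(f"pics/{f}.png"),n))
E
```

```text
top0 [(array([335.5, 173.5]), np.int32(6), np.float64(147.9), np.float64(0.1386))]
scene0 [(array([338.4, 311.1]), np.int32(11), np.float64(148.3), np.float64(0.135))]
s2 [(array([305.3, 292.3]), np.int32(12), np.float64(110.1), np.float64(0.1336))]
```

```bash
python3 - <<'E'
from h import *
env.servo_line(wp(-7,.068,.055),rate=.2);env.servo_line(wp(37,.068,.055),rate=.2)
pic("w3","wrist")
if not insert(37): stroke(37,-50)
pic("s3","scene")
retract();print(env.sense()['time'])
print(brass(cv2.imread("pics/s3.png"),"scene"))
env.servo_line(wp(-7,.068,.055),rate=.2);env.servo_line(wp(35,.068,.055),rate=.2)
pic("s4","scene");pic("t4","top");pic("w4","wrist")
print(brass(cv2.imread("pics/s4.png"),"scene"),brass(cv2.imread("pics/t4.png"),"top"),env.sense()['time'])
E
```

```text
insert stop False [-0.5  1.3  0.2]
a 15.2 stop False t 10.0 F [ 0.4 -0.2 -0.9] u,y,h mm [65.8 17.6  9.1]
a -6.5 stop False t 10.6667 F [-1.  -1.1  0.2] u,y,h mm [67.6 -7.7  9. ]
a -28.2 stop False t 11.3333 F [-0.2  0.4 -0. ] u,y,h mm [ 59.9 -32.3   9. ]
a -50.0 stop False t 12.0 F [ 0.1 -0.1 -0. ] u,y,h mm [ 43.7 -52.3   9. ]
12.5083
[(array([294. , 227.8]), np.int32(8), np.float64(39.7), np.float64(0.1358))]
[(array([293.9, 227.6]), np.int32(9), np.float64(39.6), np.float64(0.1362))] [(array([347.8, 240.9]), np.int32(19), np.float64(40.5), np.float64(0.1342))] 13.45
```

View pics/w4.png

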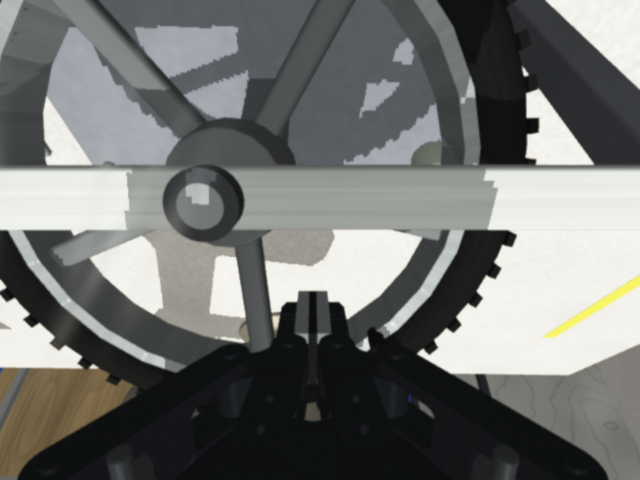

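View pics/s4.png

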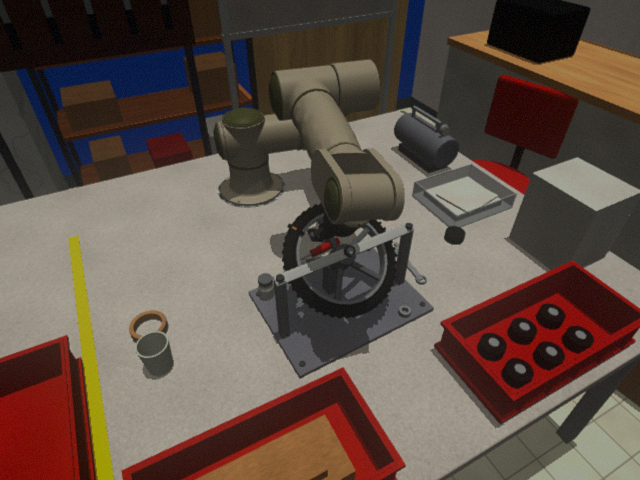

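The valve is at about 40° (39.6 scene, 40.5 top). Both strokes landed about 1° short of prediction, so the final finger angle should be about −15°. I'll do the last part slowly.

```bash
python3 - <<'E'
from h import *
env.servo_line(wp(39,.068,.055),rate=.1)
if not insert(39):
    if not stroke(39,0): stroke(0,-14.8,rate=.02)
env.sleep(.3)
# back off from the spoke, then lift
env.servo_line(wp(-6,.068,.009),rate=.05)
retract(.08)
d=env.sense()['ee_pos']
env.servo_line(d+np.array([0,0,.12]),rate=.2)
pic("s5","scene");pic("t5","top");pic("w5","wrist")
print(brass(cv2.imread("pics/s5.png"),"scene"),brass(cv2.imread("pics/t5.png"),"top"),env.sense()['time'])
E
```

```text
insert stop False [ 0.6 -0.5  0.3]
a 19.5 stop False t 15.0333 F [-0.4  0.3  0.1] u,y,h mm [64.3 22.5  9.1]
a 0.0 stop False t 15.6417 F [-0.4 -0.4 -0.4] u,y,h mm [68.  -0.1  8.9]
a -14.8 stop False t 16.6667 F [ 0.  -1.6 -0.4] u,y,h mm [ 65.8 -17.5   9. ]Traceback (most recent call last):
  File "<stdin>", line 10, in <module>
workcell.PlanningError: the arm cannot follow that straight line within its joint ranges
```

```bash
python3 - <<'E'
from h import *
print(env.sense()['ee_pos'],env.sense()['time'])
env.servo_line(wp(4,.068,.06)+[-.02,0,.12],rate=.15)
pic("s5","scene");pic("t5","top");pic("w5","wrist")
print(brass(cv2.imread("pics/s5.png"),"scene"),brass(cv2.imread("pics/t5.png"),"top"),env.sense()['time'])
E
```

```text
[0.61643146 0.02115    0.26853744] 17.95
[] [] 18.975
```

View pics/w5.png

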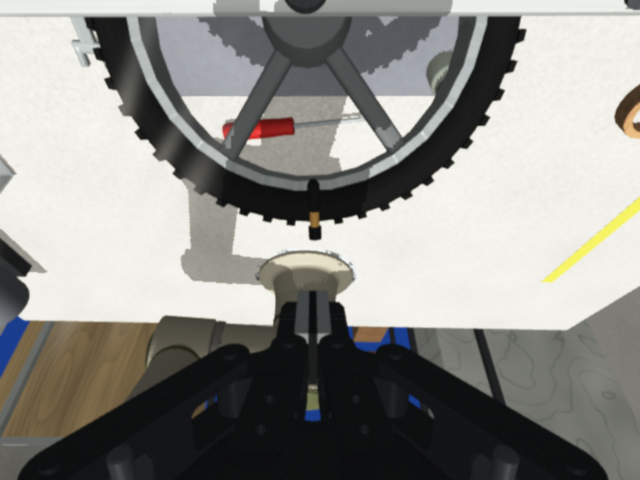

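View pics/s5.png

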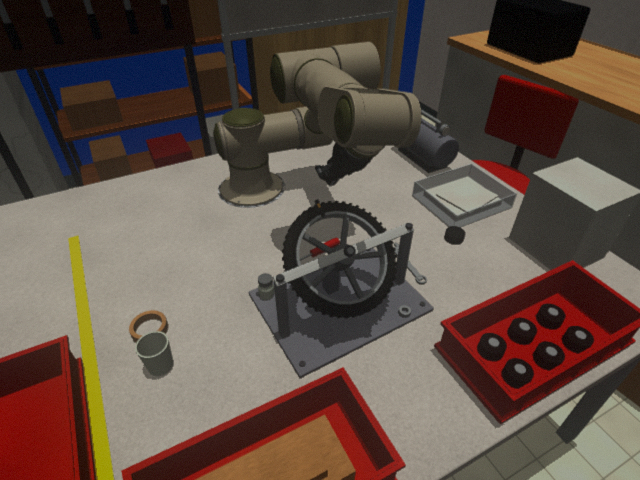

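The wrist view shows the valve at the top of the wheel, foot (314,185), brass (314,218), cap (315,233). I'll turn that into an angle with the wrist camera model and check the scene view too.

```bash
python3 - <<'E'
from h import *
s=env.sense();m=env.camera_model("wrist");T=np.eye(4);T[:3,:3]=s['orientation'];T[:3,3]=s['ee_pos']
M=T@m['mount'];Rw=M[:3,:3].T
cam=dict(mtx=m['mtx'],rvec=cv2.Rodrigues(Rw)[0],tvec=-Rw@M[:3,3])
C['wrist']=cam
for p in[(314,187),(314,218),(315,237)]:print("wrist",valve('wrist',p))
for n,P in(("nut",WC+.064*N),("barR",WC+.049*N+.178*Y)): print(n,proj(cam,P))
print("expected tip scene/wrist for 0deg",proj(C['scene'],wp(0,.15,.022)),proj(cam,wp(0,.15,.022)))
S=cv2.imread("pics/s5.png");cv2.imwrite("pics/s5z.png",cv2.convertScaleAbs(cv2.resize(S[190:270,280:380],None,fx=6,fy=6,interpolation=cv2.INTER_CUBIC),alpha=1.5))
W=env.read_camera("wrist")[:,:,::-1];print("diff since",np.abs(W.astype(int)-cv2.imread("pics/w5.png"))[170:245,290:340].max())
print(s['joint_velocities'].round(2),s['time'])
E
```

```text
wrist (np.float64(2.623134027367737), np.float64(0.11421451835389015))
wrist (np.float64(2.2071591894679012), np.float64(0.13727496360951474))
wrist (np.float64(2.291118115862942), np.float64(0.15212271047881762))
nut [[304.38855122 -26.30330051]]
barR [[634.02150857 -14.4556169 ]]
expected tip scene/wrist for 0deg [[317.99650248 199.953984  ]] [[306.94829945 234.4641637 ]]
diff since 35
[-0.   -0.01 -0.42  0.07  0.05 -0.03] 18.975
```

View pics/s5z.png

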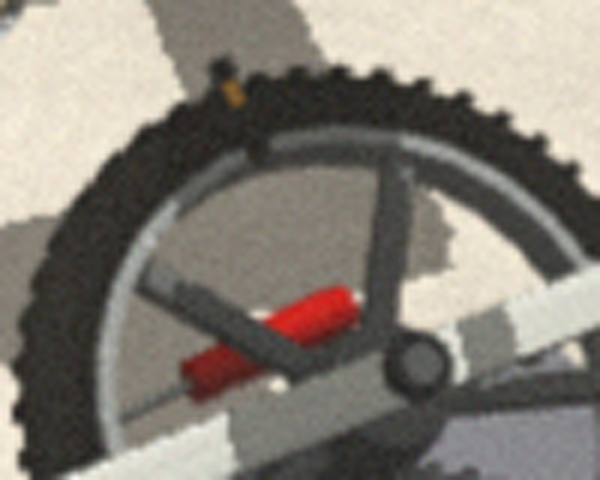

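```bash
python3 - <<'E'
from h import *
env.sleep(.5);a=env.read_camera("scene");env.sleep(.5);b=env.read_camera("scene")
o=cv2.imread("pics/s5.png")[:,:,::-1]
f=lambda x,y:np.abs(cv2.GaussianBlur(x[190:330,270:410],(5,5),0).astype(int)-cv2.GaussianBlur(np.ascontiguousarray(y[190:330,270:410]),(5,5),0)).max()
print(f(a,b),f(b,o),valve('scene',(280+222/6-.4,190+66/6-.4)))
env.finish_job()
E
```

```text
4 13 (np.float64(1.587568438617161), np.float64(0.14963741208746803))
the job is handed in; nothing more can be done
```

I turned the wheel clockwise from about 148° with three gentle spoke pushes, using closed fingers square to the wheel (148° → 110° → 40° → about 2°). The job is handed in.

- **Valve position:** it reads 1.6° from straight up in the scene camera and 2.3° in the wrist camera. That is about 4–6 mm of the 17 mm allowed.
- **At rest:** two scene pictures 0.5 s apart, taken just before hand-in, showed no change in the wheel beyond noise.
- **Arm:** it stood clear above the wheel. The wrist force readings I printed, at the end of each insertion and push segment, stayed below 2 N, and no force stop triggered.
- **Checks that failed or disagreed:**
    - One straight retract was refused as out of reach, so I took another line.
    - The orange mask did not find the valve in the last scene and top pictures, so those final readings come from pixels picked by eye. I have no final top-camera reading.
    - The two cameras differ by 0.7°.
- **Other objects:** I did not measure whether they moved, but nothing looked shifted in the last scene picture I viewed.

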